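# Roll the specimen jar up its gutter into the seat

### The arm

A 7-joint arm with a two-finger parallel gripper is mounted at the origin on the work surface. World frame = base frame: x ahead of the robot, y to its left, z up, the work surface at z = 0. Lengths are in m, angles in degrees, forces in N, time in s.
With the tool pointing down it reaches from about 0.35 to 0.775 m from the base axis. Payload 3.1 kg.
Tool frame: the origin (TCP) lies on the centre line of the jaws, within the pads' length; the fingertips stand 17 mm ahead of it and the grasp point (between the pads) lies 2 mm behind it (robot.tip_reach is the distance from the TCP to the fingertips, in m); z points along the fingers, y is the direction in which the jaws open and shut (so a half turn about z gives the same grasp; the last joint's range is limited). The gripper opens to 85 mm and grips with 20 to 120 N. Pads are 22 mm wide; open, the fingers measure 114 mm over their backs; the gripper's body (76 mm by 85 mm) begins 54 mm behind the grasp point. The pads swing forward as they close: fully open they stand 13 mm farther back than shut.
Start: joints at [-67.936, 17.813, 0.802, 86.603, -0.252, 75.585, -1.558], TCP at [0.228, 0.501, 0.248] pointing down, gripper open.
Joint ranges: [-154.91, 154.91], [-16.99, 109.72], [-72.82, 74.43], [7.12, 147.25], [-82.49, 262.49], [11.32, 116.49], [-174.64, 174.64]. Speed limits (degrees/s): [159.86, 159.86, 180, 180, 180, 180, 180].

### API

Orientations are given as [roll, pitch, yaw] about the fixed x, y, z axes, in that order (R = Rz(yaw) Ry(pitch) Rx(roll)).
In Python, from station import robot, fingers, vision, workorder, recognise gives the robot as it stands. Calls block until the motion is done:
- robot.move_to(position, orientation): joint-space move of the TCP to a pose.
- robot.line_to(position, orientation=None, velocity=0.15, f_stop=None): straight line of the TCP; orientation=None keeps the orientation; velocity is the mean speed in m/s. With f_stop (N) it stops when the force on the tool has changed by that much, and returns True; else False.
- robot.move_j(angles): joint-space move.
- fingers.gripper_to(opening, force=None): opening from 0.0 (shut) to 1.0 (fully open); force is the grip in N (None keeps the last); returns when the fingers have stopped.
- robot.pause(seconds).
- robot.inverse_kinematics(position, orientation): joint angles nearest the present ones, or None.
- vision.grab_frame(name): name is "scene" or "top" or "wrist"; returns the picture (384x512x3 uint8, red, green, blue); there is no depth.
- vision.calibration(name): a dict with "mtx" (3x3 intrinsics, pixels), "extrinsics" (4x4, takes a point from world to camera coordinates); the wrist camera has in their place "T_tool_cam" (4x4, takes a point from camera to tool coordinates, whose origin is the TCP and whose axes are the flange's). Camera axes: x right, y up, looking along -z (the intrinsics and any distortion apply to the point x, -y, -z); pixel columns grow to the right and rows downward; lengths in m; the calibration is good to about 2 mm. A picture is of the moment at which its call begins: read the wrist's pose just before it. calibration takes no time and is no camera call.
A pose or a line that the arm cannot do raises robot.PlanningError and nothing moves.
- workorder.close_job(): hands the job in, once; it reports no verdict.
Trained networks look in the newest picture that a camera, given by its name, has taken for a name from the list of things; names that differ only in an ending like _2 or _b are one class to them, and where a whole thing is asked for, a point or a joint stands for the part that bears it (a point fixed in the world has none). Each returns a list of dicts, best first, with "p" (0 to 1); they miss things now and then, are a little off and sometimes report something else, mostly with a low value. They report only what shows in the picture. A call takes as long as a camera call. They do not tell look-alikes from the thing itself.
- recognise(label, camera): "rect" ([centre column, centre row, width, height] in pixels, round what is visible of it).
Readings, each from a call of its own:
- robot.current_time_s(): time.
- robot.current_joint_positions(): joint angles.
- robot.current_dq(): joint speeds.
- robot.current_joint_torque(): joint torques, N m.
- robot.current_tool_pos(): TCP position.
- robot.current_eef_rot(): TCP orientation.
- robot.current_contact_force(): force on the tool from outside, world axes, zero at the start.
- robot.current_torque(): the same for the moment, N m.
- robot.current_finger_gap(): opening from 0.0 (shut) to 1.0 (fully open).
Only numpy, scipy, OpenCV 4.12 (cv2) and the standard library are available. Lean on these libraries where they do the work, as an engineer would, in place of code of your own. Each camera call takes 0.05 s, during which the arm holds its last target. There are 200 camera calls.

### The job

The two-lane jar rack on the bench has a thick and a slim jar lying at the low end of its sloped gutters. With the fingertips, gently push the thick jar up its own gutter, over the crest and into the seat against the end stop, so that it stays there and does not roll back. Only push it, never lift it; leave the slim jar and everything else on the bench where it is, and finish clear of everything.

Things in the scene. Friction and masses are not known exactly. Their poses are not given: they have to be found in the camera images.
- rack: Fixed jar rack with two parallel gutters, 250 x 170 mm. Origin: centre of its underside, on the bench. x points up the gutters, from the low end to the end stop, y across, z up. Gutter centre lines at y = +41 and -41 mm, 76 mm wide between walls 12 mm above the floor. The floor rises from 30 mm up at x = -125 mm to a crest 59 mm up at x = +60 mm, then falls to the stop.
- ramp: The sloped floor (9 degrees) of both gutters, part of the fixed rack. Origin: on the floor's surface at its low end, half-way across the rack; x points up the slope, z square to the floor; 187 mm long to the crest. The low end is closed by a lip 6 mm thick that stands 10 mm above the floor.
- seat_a (a point): Where the thick jar's centre lies when it is home in the gutter at rack y = +41 mm: at rack x = +97 mm, 77 mm above the bench. The seat's floor falls at 12 degrees from the crest to the upright end stop (face at rack x = +122 mm, top 90 mm above the bench), so a jar past the crest rolls on to the stop and stays.
- seat_b (a point): The same for the gutter at rack y = -41 mm.
- thick_jar_centre (a point): Centre of the thick jar: an amber glass jar with black cap, a plain cylinder 50 mm in diameter and 70 mm long, about 0.16 kg, lying across one of the gutters (either one) and free to roll. At the start it rests against the lip. Its y axis is the cylinder's axis.
- slim_jar_centre (a point): Centre of the slim jar: the same kind, 34 mm in diameter and 70 mm long, lying at the low end of the other gutter. To be left alone.
- standing_jar: Bystander: an amber jar standing upright, 50 mm across and 70 mm tall, near the rack. Origin: centre of its underside.
- petri_dish: Bystander: a clear shallow dish, 88 mm across and 15 mm high, near the rack. Origin: centre of its underside.
- spare_cap: Bystander: a loose black cap, 40 mm across and 16 mm high, on the robot's side of the rack. Origin: centre of its underside.
- tip_box: Bystander: an open blue box, 85 x 120 x 45 mm. Origin: centre of its underside.
- beaker: Bystander: a glass beaker, 68 mm across and 85 mm high. Origin: centre of its underside.
- spatula: Bystander: a flat-bladed spatula with a white handle lying on the bench, 170 mm long. Origin: a point under it; x along it.
- media_bottle: Bystander, stands fixed: a glass bottle with blue cap, 68 mm across and 150 mm tall. Origin: centre of its underside.
- thick_jar: The thick jar itself; its origin is the same centre and turns with the jar as it rolls.
Not all that is in view belongs to the job. Leave any green look-alike of the thick_jar alone.

How it is judged:
By the outcome, as a careful person would: the job done as asked, in the order asked, and still so for the second after the job is handed in, with the robot touching nothing.
It also fails if it takes over 38 s, if anything falls off the work surface, if the arm or the gripper's body presses on something with over 40 N, if the wrist force passes 120 N, or if a joint passes its speed limit or range.

## Working session

There is one attempt and no reset: what is moved stays moved. The work goes in short steps, each a Python script; the robot and the scene stay as the last script left them, time stands still between calls to the robot, and variables do not carry over. Pictures are saved under pics/ and viewed, about 8 in all and at most 12, crops included, and the job is handed in when it is done.

```bash
mkdir -p pics; ls
python3 - <<'E'
from station import robot, fingers, vision, workorder, recognise
import cv2, numpy as np
for c in ("scene","top"):
    im=vision.grab_frame(c); cv2.imwrite(f"pics/{c}0.png",im[:,:,::-1])
    k=vision.calibration(c); print(c,{a:np.round(b,4).tolist() if not isinstance(b,(str,type(None))) else b for a,b in k.items()})
    for l in ("rack","thick_jar","slim_jar_centre","standing_jar","media_bottle","spare_cap"):
        print(l,[(np.round(d["rect"]).tolist(),round(d["p"],2)) for d in recognise(l,c)[:4]])
print(robot.current_time_s())
E
```

```text
pics
scene {'mtx': [[387.2444, 0.0, 265.2284], [0.0, 387.2444, 188.3473], [0.0, 0.0, 1.0]], 'extrinsics': [[0.8877, 0.4604, -0.0069, -0.4537], [-0.3965, 0.7721, 0.4966, 0.1771], [0.234, -0.4381, 0.8679, -1.5411], [0.0, 0.0, 0.0, 1.0]]}
rack [([270.0, 211.0, 85.0, 88.0], 0.77)]
thick_jar [([234.0, 271.0, 26.0, 27.0], 0.58), ([263.0, 237.0, 26.0, 21.0], 0.56)]
slim_jar_centre [([243.0, 227.0, 19.0, 15.0], 0.7), ([243.0, 309.0, 25.0, 30.0], 0.44)]
standing_jar [([294.0, 245.0, 12.0, 23.0], 0.78), ([270.0, 211.0, 86.0, 88.0], 0.18)]
media_bottle [([243.0, 312.0, 29.0, 31.0], 0.98), ([262.0, 236.0, 22.0, 23.0], 0.21)]
spare_cap [([241.0, 198.0, 10.0, 15.0], 0.64)]
top {'mtx': [[392.476, 0.0, 247.3625], [0.0, 392.476, 191.7886], [0.0, 0.0, 1.0]], 'extrinsics': [[0.0267, -0.9994, 0.0224, -0.0415], [0.9987, 0.0277, 0.0432, -0.5268], [-0.0438, 0.0212, 0.9988, -1.1561], [0.0, 0.0, 0.0, 1.0]]}
rack [([258.0, 180.0, 94.0, 66.0], 0.75), ([91.0, 136.0, 23.0, 26.0], 0.72)]
thick_jar [([298.0, 172.0, 20.0, 29.0], 0.74), ([342.0, 186.0, 21.0, 32.0], 0.61)]
slim_jar_centre [([296.0, 201.0, 12.0, 25.0], 0.72)]
standing_jar [([287.0, 133.0, 14.0, 24.0], 0.83), ([300.0, 170.0, 16.0, 28.0], 0.71)]
media_bottle [([382.0, 155.0, 35.0, 26.0], 0.7), ([296.0, 200.0, 13.0, 27.0], 0.47)]
spare_cap []
0.7
```

Run:
```python
import cv2, numpy as np
t=cv2.imread("pics/top0.png"); s=cv2.imread("pics/scene0.png")
cv2.imwrite("pics/t1.png",cv2.resize(t[90:270,180:420],None,fx=3.3,fy=3.3,interpolation=cv2.INTER_CUBIC))
cv2.imwrite("pics/s1.png",cv2.resize(s[140:340,150:400],None,fx=3,fy=3,interpolation=cv2.INTER_CUBIC))
```

```text
(no output)
```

View pics/t1.png

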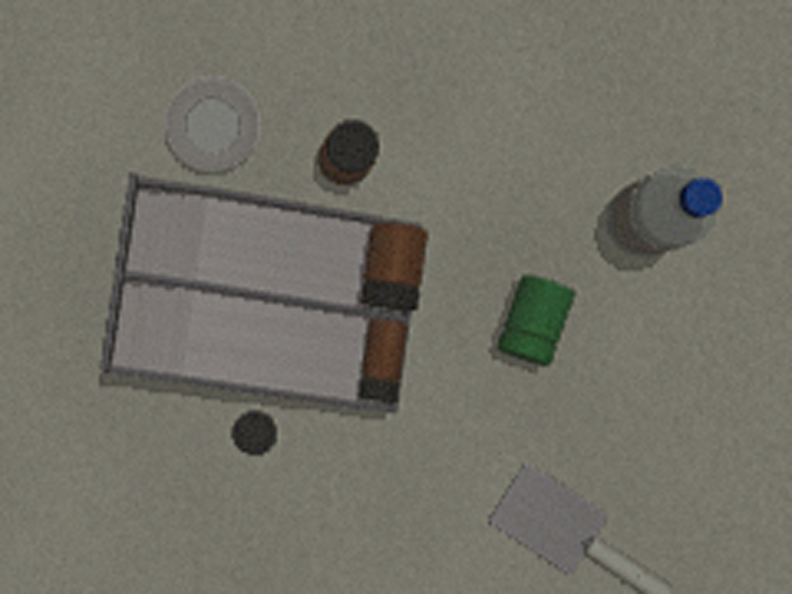

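View pics/s1.png

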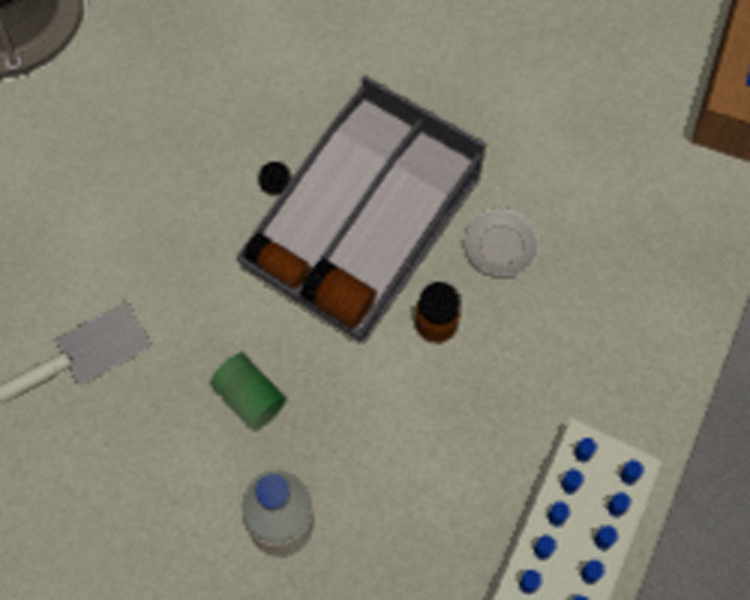

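The amber thick jar lies in the far lane at top px (300,170). It could be confused with the slim jar (296,199), the standing jar (286,135) or the green look-alike (342,187), but its size and position in the gutter match the description. Next I'll fit the rack pose from its corners in both views.

```bash
cat > h.py <<'E'
from station import robot, fingers, vision, workorder, recognise
import cv2, numpy as np
from scipy.optimize import least_squares
def proj(c,P):
    k=vision.calibration(c); E=k["extrinsics"]; q=np.atleast_2d(P)@E[:3,:3].T+E[:3,3]
    q=q*[1,-1,-1]; q=q@np.array(k["mtx"]).T; return q[:,:2]/q[:,2:]
def rack2w(p,P):
    c,s=np.cos(p[2]),np.sin(p[2]); P=np.atleast_2d(P).astype(float)
    return P@np.array([[c,s,0],[-s,c,0],[0,0,1]])+[p[0],p[1],0]
E
python3 - <<'E'
from h import *
print([k for k in vision.calibration("top")])
C=np.array([[.125,.085,.09],[.125,-.085,.09],[-.125,.085,.042],[-.125,-.085,.042]])
full=lambda a,f,o:(np.array(a)+.5)/f-.5+o
T=full([[103,378],[135,178],[397,410],[427,225]],3.3,[180,90])
S=full([[365,80],[484,146],[240,260],[363,338]],3,[150,140])
S=S[[0,1,2,3]]
r=lambda p:np.r_[(proj("top",rack2w(p,C))-T).ravel(),(proj("scene",rack2w(p,C))-S).ravel()]
best=min((least_squares(r,[.55,-.0,a],loss="soft_l1") for a in (1.5,1.8)),key=lambda s:s.cost)
p=best.x; print(p[:2],np.degrees(p[2]),np.round(best.fun.reshape(-1,2),1).tolist())
for c,A in (("top",T),("scene",S)):
    b=least_squares(lambda p:(proj(c,rack2w(p,C))-A).ravel(),p); print(c,b.x[:2],np.degrees(b.x[2]),np.round(b.fun,1))
np.save("p.npy",p)
# overlay
J=np.array([[-.098,-.041+d,.059] for d in(-.035,0,.035)])
L=[[x,y,.03+ (x+.125)*.157+h] for y,h in((.085,.012),(0,.012),(-.085,.012)) for x in(-.125,.06)]
L+= [[.06,.003,.059],[.06,-.079,.059],[-.119,-.003,.041],[-.119,-.079,.041],[.122,.079,.09],[.122,-.079,.09]]
ims=[]
for c,(a,b) in (("top",(205,120)),("scene",(210,160))):
    im=cv2.imread(f"pics/{c}0.png"); f=4
    im=cv2.resize(im[b:b+110,a:a+125],None,fx=f,fy=f,interpolation=cv2.INTER_CUBIC)
    pt=lambda P:tuple(int(v) for v in ((proj(c,rack2w(p,P))[0]+.5-[a,b])*f))
    for i in range(0,len(L),2): cv2.line(im,pt(L[i]),pt(L[i+1]),(0,255,255),1)
    for q in J: cv2.circle(im,pt(q),3,(0,255,0),1)
    for q in C: cv2.circle(im,pt(q),3,(255,0,255),1)
    ims.append(im)
cv2.imwrite("pics/ov.png",cv2.resize(np.hstack(ims),(800,352)))
print(rack2w(p,J))
E
```

```text
['mtx', 'extrinsics']
[ 0.56263923 -0.06462506] 84.23545986148933 [[2.3, -1.2], [0.6, -1.1], [-0.1, 0.3], [-2.2, -1.4], [-2.6, -0.4], [-0.7, 0.1], [-0.9, -0.9], [0.2, -1.1]]
top [ 0.56016031 -0.0641193 ] 84.03060384924729 [ 2.  -0.5  0.5 -0.4 -0.4  1.3 -2.3 -0.4]
scene [ 0.56665299 -0.06517521] 83.56568100576209 [-1.1  0.1  0.5  1.1 -0.1 -0.7  0.7 -0.4]
[[ 0.62841173 -0.16976296  0.059     ]
 [ 0.59358872 -0.16624754  0.059     ]
 [ 0.55876571 -0.16273212  0.059     ]]
```

View pics/ov.png

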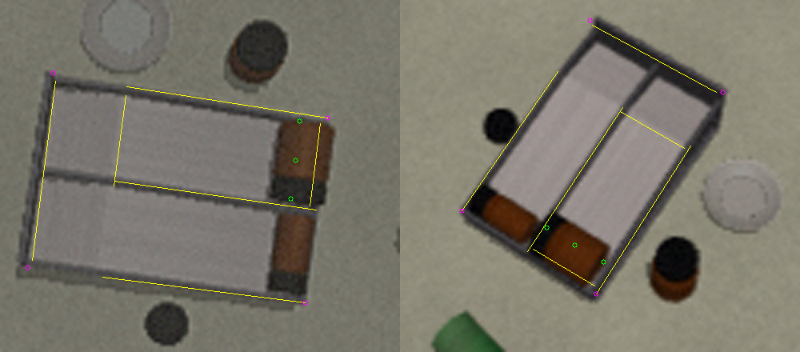

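Fit is only good to a few pixels (the crest line is off in the top view). I'll refine it with the wrist camera from above the rack.

Run:
```python
from h import *
k=vision.calibration("wrist"); print({a:np.round(b,4).tolist() for a,b in k.items()})
print(robot.current_eef_rot())
T=np.array(k["T_tool_cam"])
from scipy.spatial.transform import Rotation as R
for yaw in (84,-96):
    Rt=R.from_euler("xyz",[180,0,yaw],degrees=True).as_matrix()
    # camera centre over rack centre, at height
    pos=np.array([.56,-.075,.40])-Rt@T[:3,3]*[1,1,0]
    print(yaw,pos,robot.inverse_kinematics(pos.tolist(),[180,0,yaw]), robot.inverse_kinematics([.59,-.22,.25],[180,0,yaw]))
```

```text
{'mtx': [[282.2514, 0.0, 255.8867], [0.0, 282.2514, 192.6587], [0.0, 0.0, 1.0]], 'T_tool_cam': [[0.0013, 0.96, 0.28, 0.0711], [1.0, -0.001, -0.0011, -0.0002], [-0.0008, 0.28, -0.96, -0.1255], [0.0, 0.0, 0.0, 1.0]]}
[1.79995773e+02 1.96076198e-03 1.55550174e+02]
84 [ 0.55278879 -0.14572262  0.4       ] [-23.00293205  26.89254241  61.78902556  65.153187   -23.90755864
 100.41198438  25.3901621 ] [-16.4059272   38.87687265  64.157987    74.14111198 -34.44420264
  87.10910592  37.68829188]
-96 [ 0.56721121 -0.00427738  0.4       ] [ 33.7410766   28.601118   -61.7775177   62.81145874  25.49794398
 101.52509625 154.62155248] [ -16.4902677    38.98511764   64.40203999   74.14433991  -34.61465926
   87.18571452 -142.19588833]
```

```bash
cat >> h.py <<'E'
from scipy.spatial.transform import Rotation as R
def projw(pos,rot,P):
    k=vision.calibration("wrist"); T=np.array(k["T_tool_cam"])
    Rt=R.from_euler("xyz",rot,degrees=True).as_matrix()
    q=(np.atleast_2d(P)-pos)@Rt; q=(q-T[:3,3])@T[:3,:3]; q=q*[1,-1,-1]@np.array(k["mtx"]).T
    return q[:,:2]/q[:,2:]
E
python3 - <<'E'
from h import *
robot.move_to([.558,-.10,.22],[180,0,84])
pos,rot=robot.current_tool_pos(),robot.current_eef_rot()
im=vision.grab_frame("wrist"); cv2.imwrite("pics/w0.png",im[:,:,::-1]); np.savez("w0.npz",pos=pos,rot=rot)
for l in ("rack","thick_jar","slim_jar"):
    print(l,[(np.round(d["rect"]).tolist(),round(d["p"],2)) for d in recognise(l,"wrist")[:3]])
print(pos,rot,robot.current_time_s())
p=np.load("p.npy"); a=im[:,:,::-1].copy()
cv2.imwrite("pics/w0b.png",cv2.resize(a,(800,600),interpolation=cv2.INTER_CUBIC))
E
```

```text
rack [([260.0, 127.0, 205.0, 252.0], 0.85)]
thick_jar [([293.0, 244.0, 66.0, 46.0], 0.72), ([259.0, 165.0, 187.0, 170.0], 0.36)]Traceback (most recent call last):
  File "<stdin>", line 6, in <module>
ValueError: it knows: beaker, media_bottle, petri_dish, rack, ramp, seat, slim_jar_centre, spare_cap, spatula, standing_jar, thick_jar, thick_jar_centre, tip_box
```

Run:
```python
from h import *
z=np.load("w0.npz"); print(z["pos"],z["rot"],robot.current_time_s())
a=cv2.imread("pics/w0.png")
cv2.imwrite("pics/w0b.png",cv2.resize(a,(800,600),interpolation=cv2.INTER_CUBIC))
```

```text
[ 0.55840314 -0.0981112   0.2197967 ] [-1.79984491e+02 -5.95502532e-02  8.41766740e+01] 3.2833
```

View pics/w0b.png

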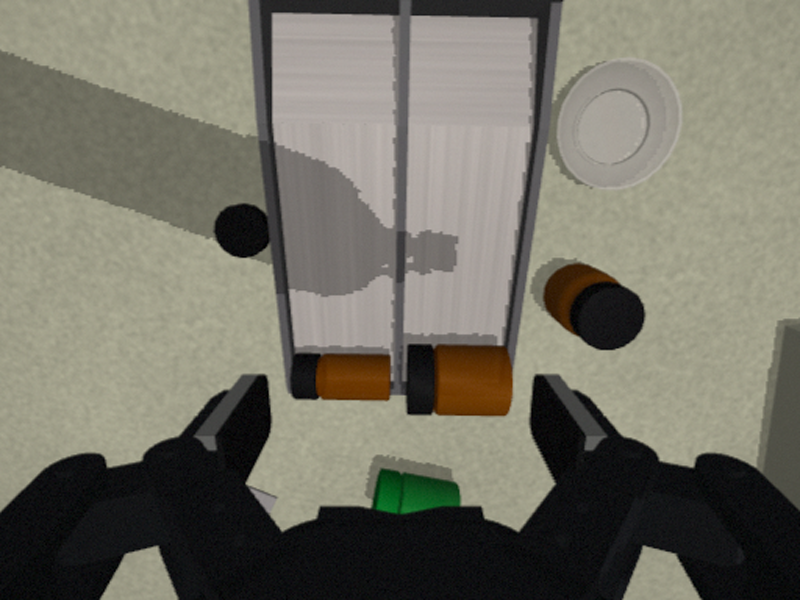

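Run:
```python
from h import *
z=np.load("w0.npz"); pos,rot=z["pos"],z["rot"]
C=np.array([[.06,.079,.059],[.06,-.079,.059],[.122,.079,.0458],[.122,-.079,.0458],[-.125,0,.042],[-.125,.085,.042]])
W=(np.array([[272,122],[530,126],[272,13],[537,17],[398,395],[290,393.]])+.5)/1.5625-.5
b=least_squares(lambda p:(projw(pos,rot,rack2w(p,C))-W).ravel(),np.load("p.npy"))
p=b.x; print(p[:2],np.degrees(p[2]),np.round(b.fun.reshape(-1,2),1).tolist()); np.save("p2.npy",p)
# jar extents under the model
r=.025; y=-.041
print("jar ends px", ((projw(pos,rot,rack2w(p,[[-.0985,-.041+d,.0585] for d in (-.035,.035)]))+.5)*1.5625-.5).round())
print("jar centre world",rack2w(p,[-.0985,-.041,.0585]), "seat",rack2w(p,[.097,-.041,.077]))
yaw=np.degrees(p[2])
for x in(-.19,-.15,.06): print(robot.inverse_kinematics(rack2w(p,[x,-.041,.08])[0].tolist(),[180,0,yaw]))
```

```text
[ 0.56321506 -0.0598931 ] 83.7257985573015 [[0.0, 1.7], [1.7, 0.8], [-0.8, 1.5], [-0.7, 0.7], [1.1, -3.8], [-1.4, -3.2]]
jar ends px [[507. 367.]
 [409. 366.]]
jar centre world [[ 0.59320474 -0.16228387  0.0585    ]] seat [[0.6145703  0.03204514 0.077     ]]
[ -4.65846159  41.1896356   42.82101379  85.85344787 -29.67738033
  64.70001672  37.64517642]
[ -8.68257656  40.00292072  42.71457998  87.8020441  -29.09632336
  63.73100145  34.14850239]
[-28.11945714  37.96097007  41.23124533  90.38317917 -27.3054876
  62.10385979  13.82923995]
```

Run:
```python
from h import *
p=np.load("p2.npy"); yaw=np.degrees(p[2])
print(robot.tip_reach); fingers.gripper_to(0.25,20); print(robot.tip_reach,robot.current_finger_gap())
tr=robot.tip_reach
robot.move_to(rack2w(p,[-.165,-.041,.14+tr])[0].tolist(),[180,0,yaw])
print(robot.line_to(rack2w(p,[-.165,-.041,.051+tr])[0].tolist(),velocity=.08,f_stop=5))
print(robot.current_tool_pos(),robot.current_contact_force(),robot.current_time_s())
pos,rot=robot.current_tool_pos(),robot.current_eef_rot(); np.savez("w1.npz",pos=pos,rot=rot)
w=vision.grab_frame("wrist"); s=vision.grab_frame("scene")
a=cv2.resize(s[195:295,205:305],(500,500),interpolation=cv2.INTER_CUBIC)
cv2.imwrite("pics/c1.png",a[:,:,::-1]); cv2.imwrite("pics/w1.png",w[:,:,::-1])
```

```text
0.017
0.017 0.24876756272501824
False
[ 0.5864413  -0.22876689  0.06872738] [ 0.26125679 -0.52262897 -0.49339893] 5.8
```

View pics/c1.png

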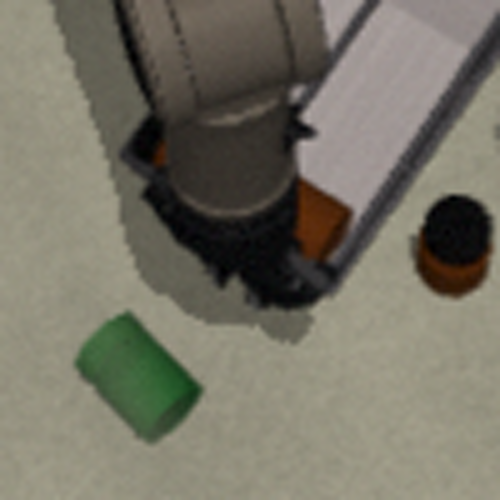

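View pics/w1.png

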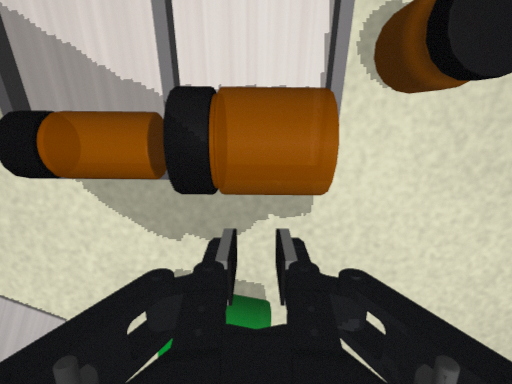

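The wrist view shows the fingers (cols 207–305) centred behind the thick jar (165–338), with the green jar and the slim jar clear. Next is the push.

Run:
```python
from h import *
p=np.load("p2.npy"); tr=robot.tip_reach
def go(x,z,v,f):
    s=robot.line_to(rack2w(p,[x,-.0395,z+tr])[0].tolist(),velocity=v,f_stop=f)
    print(x,s,robot.current_tool_pos().round(4),robot.current_contact_force().round(2),robot.current_time_s()); return s
ok=not go(-.13,.050,.04,8) and not go(.03,.075,.05,8)
if ok: go(.056,.073,.03,5)
robot.pause(.3)
pos,rot=robot.current_tool_pos(),robot.current_eef_rot(); np.savez("w2.npz",pos=pos,rot=rot)
w=vision.grab_frame("wrist"); cv2.imwrite("pics/w2.png",w[:,:,::-1])
```

```text
-0.13 False [ 0.5882 -0.1927  0.0667] [-1.06 -0.76 -0.03] 6.925
0.03 False [ 0.6057 -0.0345  0.092 ] [0.03 0.02 0.55] 10.3167
0.056 False [ 0.6086 -0.0089  0.0901] [-0.46 -0.66  0.36] 11.3333
```

View pics/w2.png

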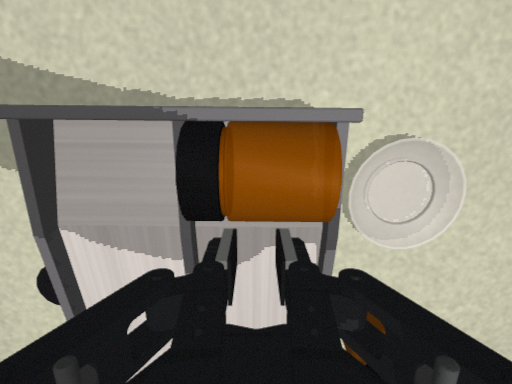

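The jar sits past the crest (row 222) with its front edge on the stop (row about 121). I'll back off, rise and check again.

Run:
```python
from h import *
p=np.load("p2.npy"); tr=robot.tip_reach
for x,z,v in((.03,.078,.05),(.02,.22,.12),(-.05,.22,.12)): robot.line_to(rack2w(p,[x,-.0395,z+tr])[0].tolist(),velocity=v)
robot.pause(.5)
print(robot.current_contact_force().round(2),robot.current_time_s())
w=vision.grab_frame("wrist"); t=vision.grab_frame("top"); b0=cv2.imread("pics/top0.png")[:,:,::-1]
print("moved px rest:",[(c,[ (np.round(d["rect"]).tolist(),round(d["p"],2)) for d in recognise(c,"top")[:2]]) for c in ("slim_jar_centre","standing_jar","thick_jar")])
a=cv2.resize(t[90:270,180:420],(533,400),interpolation=cv2.INTER_CUBIC)
b=cv2.resize(w[:300,100:400],(267,267)); b=cv2.copyMakeBorder(b,0,133,0,0,cv2.BORDER_CONSTANT)
cv2.imwrite("pics/f.png",np.hstack([a,b])[:,:,::-1])
```

```text
[ 0.41  0.77 -0.09] 14.9333
moved px rest: [('slim_jar_centre', []), ('standing_jar', []), ('thick_jar', [([229.0, 158.0, 21.0, 28.0], 0.93), ([341.0, 187.0, 23.0, 32.0], 0.82)])]
```

View pics/f.png

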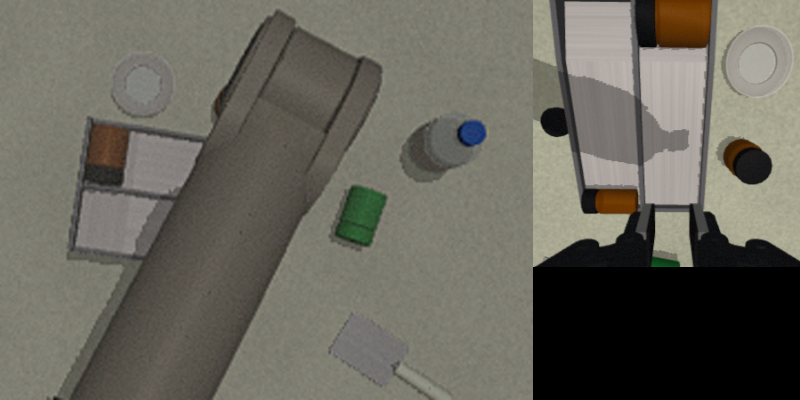

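The thick jar is home against the stop. The slim jar, standing jar, cap, dish and green jar are where they were, and the arm is clear.

```bash
python3 -c "
from station import workorder,robot
workorder.close_job(); print(robot.current_time_s())"
```

```text
the job is handed in; nothing more can be done
the job is handed in; nothing more can be done
```

The thick jar is in its seat in the far gutter (rack y = -41 mm), and I handed the job in at about 15 s of the 38 s allowed. I pushed it from behind with slightly open fingertips, up the slope and over the crest; it was never lifted. The force readings I took along the way were about 1.3 N or less.

**Last checks:** after backing off and waiting half a second, the wrist and top pictures showed the jar resting against the stop. In those pictures the slim jar, standing jar, dish, spare cap and green look-alike looked unmoved. The gripper was about 0.22 m up and touching nothing.

**Checks that failed or disagreed:**
- **Rack pose:** the corner fit from the fixed cameras was off by 2–3 pixels. The refit from the wrist camera still left about 4 pixels at the low end. I allowed for this with extra clearance and stop-on-force limits.
- **Final recognition:** the networks did not find the slim or standing jar in the last top picture because the arm hid them. I checked those two by eye in the wrist picture instead.

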